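# Level the shelf collars

### The arm

A 6-joint arm with a two-finger parallel gripper is mounted at the origin on the work surface. World frame = base frame: x ahead of the robot, y to its left, z up, the work surface at z = 0. Lengths are in m, angles in degrees, forces in N, time in s.
With the tool pointing down it reaches from about 0.325 to 0.875 m from the base axis. Payload 4.4 kg.
Tool frame: the origin (TCP) lies on the centre line of the jaws, within the pads' length; the fingertips stand 11 mm ahead of it and the grasp point (between the pads) lies 8 mm behind it; z points along the fingers, y is the line along which they close (so a half turn about z gives the same grasp; the last joint's range is limited). The gripper opens to 85 mm and grips with 20 to 120 N. Pads are 22 mm wide; open, the fingers measure 114 mm over their backs; the gripper's body (76 mm by 85 mm) begins 54 mm behind the grasp point. The pads swing forward as they close: fully open they stand 13 mm farther back than shut.
Start: joints at [63.684, 11.837, 88.321, -0, 79.842, -8.623], TCP at [0.175, 0.548, 0.212] pointing down, gripper open.
Joint ranges: [-156.59, 156.59], [-49.26, 127.26], [12.9, 141.05], [-63.56, 243.56], [4.71, 150.69], [-161.64, 161.64]. Speed limits (degrees/s): [159.86, 159.86, 180, 180, 180, 180].

### API

Orientations are given as [roll, pitch, yaw] about the fixed x, y, z axes, in that order (R = Rz(yaw) Ry(pitch) Rx(roll)).
In Python, from cell import get_obs, capture, sign_off gives the robot as it stands.
- The arm moves only by the tool play_rows, never from a script. Its argument "series" is a list of rows, each an object with "offset": the shift along the tool's x, y, z in mm, a list of three; "twist": the turn about the tool's z in rad. A call has 1 to 12 rows; each row shifts and turns the commanded pose from where the row before left it, along the tool's axes as they then stand; what a row does not reach is not made up. A row lasts 1/10 s, in which the tool goes at most 50 mm and 8.59 degrees, less where a joint would pass 70% of its speed; a pose out of reach is approached as far as the arm can. A call with a gripper value outside its range is refused whole. "grip" is the opening, from -1 (shut) to 1 (fully open), set as the call begins (left out, the last holds). The fingers move at their own pace and stop on an object; "newtons" is the grip in N (left out, the last holds). Time passes only in rows, so rows that do not move let the fingers close. It gives the time, the measured TCP pose, the force, the opening and the grip force at its end, in the units of the state.
- get_obs(): the state, without advancing time (a new reading comes with each control period).
- capture(name): name is "scene" or "top" or "wrist"; returns a dict with "pixels" (480x640x3 uint8, red, green, blue), "intrinsics" (3x3 intrinsics, pixels), "rvec" (rotation vector, rad) and "tvec" (3), from world to camera coordinates, as OpenCV has them. Camera axes: x right, y down, z forward; pixel columns grow to the right and rows downward; lengths in m; the calibration is good to about 2 mm. The wrist camera is an equidistant fisheye: a pixel r from the principal point sees the ray r / f radians off the axis. A picture is of the moment at which its call begins. There is no depth.
- sign_off(): hands the job in; it is judged then, once.
The state is a dict: "t": time; "q": joint angles; "dq": joint speeds; "effort": joint torques, N m; "eef_pos": TCP position; "tcp_rot": TCP orientation; "contact_force": force on the tool from outside, world axes, zero at the start; "torque": the same for the moment, N m; "gripper_width": finger opening in m; "gripper_force": force on a finger pad.
Only numpy, scipy, OpenCV 4.12 (cv2) and the standard library are available. Lean on these libraries where they do the work, as an engineer would, in place of code of your own. Each camera call takes 0.05 s, during which the arm holds its last target. There are 200 camera calls.

### The job

The two threaded posts on the windowsill carry a small spice shelf, whose slotted board has been taken off. Spin the lower knurled collar up its post until it is level with the collar on the other post, so that the board will lie level, then let go. Leave the higher collar as it is and do not knock over the salt shaker or the cezve.

Things in the scene. Friction and masses are not known exactly. Their poses are not given: they have to be found in the camera images.
- low_collar_mid (a point): Lower of two like steel knurled collars, 44 mm across, 20 mm high, its centre 91 to 96 mm above the sill at the start (left or right post). The point is its centre, on the rod's axis. Steep right-hand thread: turned counter-clockwise seen from above it rises 15.9 mm per radian (100 mm a turn), and the hand must rise with it. Stiff (0.12 N m), stays where left; stops at 123 mm, too high.
- high_collar_mid (a point): The higher collar, alike, which gives the height and is not to be moved: 109 to 115 mm above the sill; it too can turn. The point is its centre. Each collar rides an upright threaded rod, 18 mm thick, whose end is 127 mm above the sill, on a round dark foot 80 mm wide (8 mm high at its edge, 22 mm at the rod) fixed to the sill.
- shaker_mid (a point): Bystander: loose white plastic salt shaker with a grey domed top, 46 mm across, 80 mm high, standing upright; the point is its centre, 40 mm up, z up.
- cezve_mid (a point): Bystander: loose copper-tone cezve (coffee pot), 72 mm across, 68 mm high, with a dark handle that rises from its rim along its +y to 125 mm from its axis and 97 mm high; the point is on its axis, 34 mm up, z up.
Mind the look-alikes: they are no part of the job. What is shaped like the part that bears high_collar_mid but green is not meant.

How it is judged (in metres and radians):
At the end, for the whole second after the job is handed in: The collar that was lower is within 6 mm of the height of the other collar, and stays there (z of low_collar_mid in the frame of high_collar_mid between -0.006 and 0.006 m); the robot touches nothing.
It fails at once if the higher collar is moved by more than 5 mm (distance of high_collar_mid from where it was at the start of the episode above 0.005 m).
It fails at once if the salt shaker is knocked over (angle between shaker_mid's own z axis and vertical above 0.6 rad).
It fails at once if the cezve is knocked over (angle between cezve_mid's own z axis and vertical above 0.6 rad).
It also fails if it takes over 32 s, if anything falls off the work surface, if the arm or the gripper's body presses on something with over 40 N, if the wrist force passes 120 N, or if a joint passes its speed limit or range.

## Working session

There is one attempt and no reset: what is moved stays moved. The work goes in short steps, Python scripts to look and compute and a tool call to move; the robot and the scene stay as the last step left them, time stands still between calls to the robot, and variables do not carry over. Pictures are saved under pics/ and viewed, at most 10 in all, crops included, and the job is handed in when it is done.

Besides the shell and the picture viewer there is one more tool, called after ">>>" as name(argument=value, ...) on one line, values as JSON. play_rows: Moves the arm, as the interface text tells. Its arguments: {"type":"object","properties":{"series":{"type":"array"},"grip":{"type":"number"},"newtons":{"type":"number"}},"required":["series"]}

```bash
mkdir -p pics
python3 - <<'E'
from cell import *
import cv2,numpy as np,pickle
d={}
for n in ("scene","top","wrist"):
    c=capture(n); d[n]=c; cv2.imwrite(f"pics/{n}0.png",c["pixels"][:,:,::-1])
    R=cv2.Rodrigues(np.array(c["rvec"]))[0]; print(n,np.round(-R.T@np.array(c["tvec"]).ravel(),3),np.round(R[2],2),np.round(c["intrinsics"],0).tolist())
pickle.dump(d,open("c0.pkl","wb"))
print(get_obs())
E
```

```text
scene [0.856 0.426 0.827] [-0.32 -0.55 -0.77] [[526.0, 0.0, 322.0], [0.0, 526.0, 239.0], [0.0, 0.0, 1.0]]
top [ 0.379 -0.086  0.802] [ 0.25  0.01 -0.97] [[444.0, 0.0, 312.0], [0.0, 444.0, 235.0], [0.0, 0.0, 1.0]]
wrist [0.108 0.569 0.372] [ 0.26 -0.09 -0.96] [[372.0, 0.0, 326.0], [0.0, 372.0, 242.0], [0.0, 0.0, 1.0]]
{'t': 0.15, 'q': array([ 6.36847841e+01,  1.18755415e+01,  8.83855684e+01,  1.08216269e-03,
        7.98405705e+01, -8.62282581e+00]), 'dq': array([-0.00129974, -0.12024603, -0.25278029, -0.02884417, -0.00141181,
        0.00982566]), 'effort': array([ 3.63102763e-04, -3.83514655e+01, -2.92037505e+01, -3.31808121e-05,
        6.55166004e-03,  3.14331976e-05]), 'eef_pos': array([0.17447643, 0.54725103, 0.21157122]), 'tcp_rot': array([-1.79899629e+02, -1.62976803e-02,  1.62307404e+02]), 'contact_force': array([-0.16913677,  0.12313501, -0.69991297]), 'torque': array([0.05288398, 0.04459929, 0.03930809]), 'gripper_force': 0.0, 'gripper_width': 0.08520608057827134}
```

View pics/scene0.png

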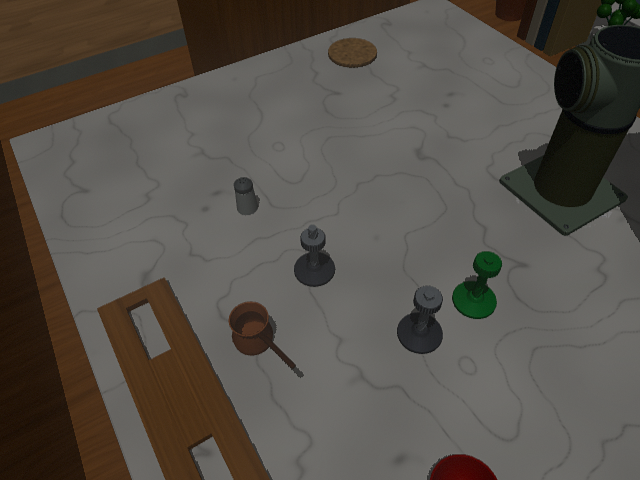

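View pics/top0.png

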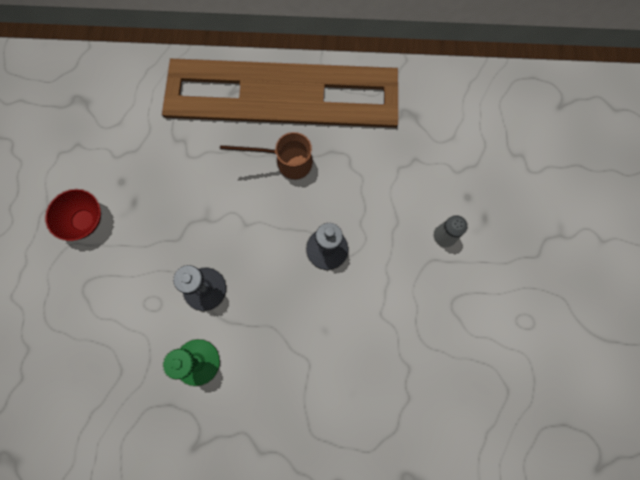

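Scene picture: two grey posts, A at (314,240) and B at (428,298). The green look-alike is at (487,265), the cezve at (250,328) with its handle to (300,375), and the shaker at (245,195). In the top view, A is at (329,236) and B at (188,279). A shows more rod above its collar, so A is probably the lower one. I'll measure this and check it in a crop.

```bash
cat > h.py <<'E'
import cv2,numpy as np,pickle
def RT(c): return cv2.Rodrigues(np.array(c["rvec"]))[0],np.array(c["tvec"]).ravel()
def ray(c,uv,fish=False):
    R,t=RT(c);K=np.array(c["intrinsics"]);p=(np.array(uv,float)-K[:2,2])/K[0,0]
    if fish:
        r=np.linalg.norm(p);d=np.r_[p/r*np.sin(r),np.cos(r)]
    else: d=np.r_[p,1]
    d=R.T@d;return -R.T@t,d/np.linalg.norm(d)
def plane(c,uv,z,fish=False):
    o,d=ray(c,uv,fish);return o+d*(z-o[2])/d[2]
def tri(rs):
    A=sum(np.eye(3)-np.outer(d,d) for o,d in rs);b=sum((np.eye(3)-np.outer(d,d))@o for o,d in rs)
    x=np.linalg.solve(A,b);return x,[np.linalg.norm(np.cross(x-o,d)) for o,d in rs]
E
python3 - <<'E'
from h import *
d=pickle.load(open("c0.pkl","rb"));s=d["scene"]["pixels"];t=d["top"]["pixels"];w=d["wrist"]["pixels"]
def crop(im,u,v,r): return cv2.resize(im[v-r:v+r,u-r:u+r],(400,400),interpolation=cv2.INTER_CUBIC)
o=np.hstack([crop(s,314,245,50),crop(s,424,310,50)])
cv2.imwrite("pics/crop1.png",o[:,:,::-1])
o=np.vstack([np.hstack([crop(t,329,240,40)[:300],crop(t,195,283,40)[:300]]),]);
cv2.imwrite("pics/crop2.png",o[:,:,::-1])
E
```

```text
(no output)
```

View pics/crop1.png

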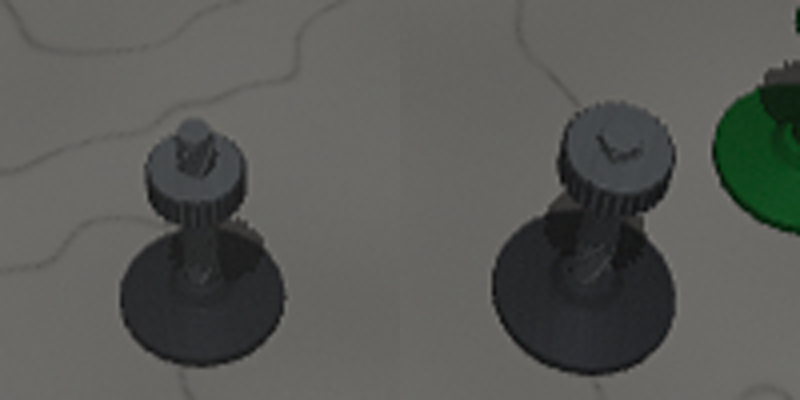

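View pics/crop2.png

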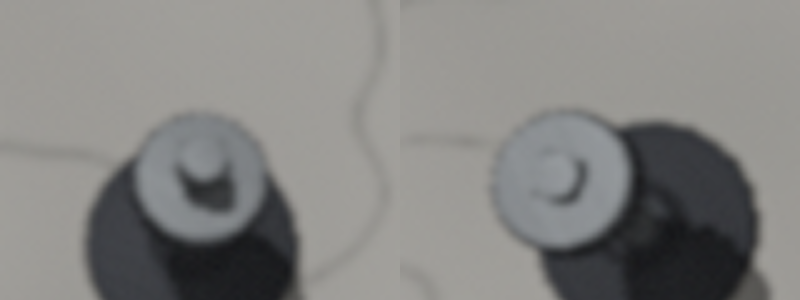

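View pics/wrist0.png

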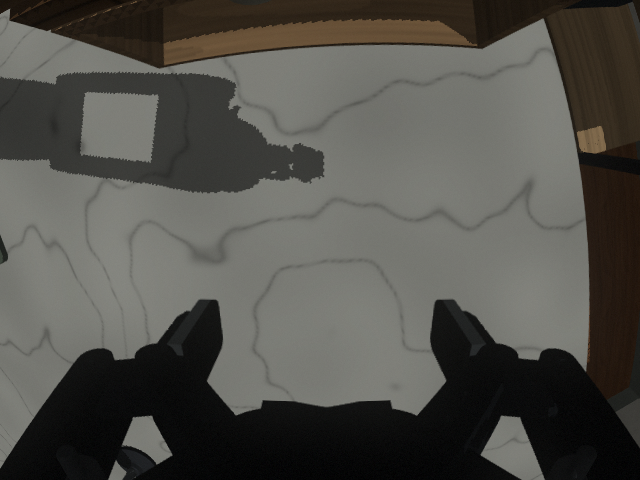

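The crops confirm it. A (scene 313,237; top 329,235) has a long rod stub above its collar, so it is the low one. B (scene 428,297; top 187,279) has almost none, so it is the high one. Green is not meant. The wrist view shows only bare sill. Next I triangulate.

Run:
```python
from h import *
d=pickle.load(open("c0.pkl","rb"));S,T=d["scene"],d["top"]
P={"Acollartop":((313,237.3),(329,235.4)),"Bcollartop":((428.3,297),(187.4,279)),"Arod":((312.5,227.3),(329.6,231.4)),"Brod":((429.5,294.8),(186.8,278))}
for k,(a,b) in P.items():
    x,e=tri([ray(S,a),ray(T,b)]);print(k,np.round(x,4),np.round(e,4),np.hypot(*x[:2]).round(3))
print("Afoot",plane(S,(314.8,269.3),.006).round(3),"cezve rim",plane(T,(294,149),.068).round(3),plane(S,(250,320),.068).round(3),"handle",plane(T,(221,148),.097).round(3),plane(S,(300,374),.097).round(3),"shaker",plane(T,(456,225),.08).round(3))
R=cv2.Rodrigues(np.radians(0)*np.eye(3)[0])[0]
from scipy.spatial.transform import Rotation as Q
print(Q.from_euler("xyz",[-179.9,0,162.3],degrees=True).as_matrix().round(3))
```

```text
Acollartop [ 0.5652 -0.1043  0.0996] [0.0005 0.0005] 0.575
Bcollartop [0.4803 0.1137 0.1173] [0.0002 0.0002] 0.494
Arod [ 0.5648 -0.1045  0.1266] [0.0002 0.0002] 0.574
Brod [0.4802 0.1136 0.1236] [0.0012 0.0012] 0.493
Afoot [ 0.566 -0.101  0.006] cezve rim [ 0.732 -0.036  0.068] [ 0.733 -0.03   0.068] handle [0.714 0.088 0.097] [0.716 0.11  0.097] shaker [ 0.599 -0.319  0.08 ]
[[-0.953  0.304 -0.001]
 [ 0.304  0.953 -0.002]
 [ 0.    -0.002 -1.   ]]
```

>>> play_rows(series=[{"offset": [-20, -18, 0], "twist": 0}, {"offset": [-36, -32, 0], "twist": 0}, {"offset": [-36, -32, 0], "twist": 0}, {"offset": [-36, -32, 0], "twist": 0}, {"offset": [-36, -32, 0], "twist": 0}, {"offset": [-36, -32, 0], "twist": 0}, {"offset": [-36, -32, 0], "twist": 0}, {"offset": [-36, -32, 0], "twist": 0}, {"offset": [-36, -32, 0], "twist": 0}, {"offset": [-36, -32, 0], "twist": 0}, {"offset": [-36, -32, 0], "twist": 0}, {"offset": [-20, -18, 0], "twist": 0}], grip=1)

```text
t: 1.35
eef_pos: [0.4489, 0.084, 0.2125]
tcp_rot: [-180.0, 0.1, 162.1]
contact_force: [-0.4, 0.4, -0.3]
gripper_width: 0.0855
gripper_force: 0.0
```

>>> play_rows(series=[{"offset": [0, 0, 0], "twist": 0.14}, {"offset": [0, 0, 0], "twist": 0.14}, {"offset": [0, 0, 0], "twist": 0.14}, {"offset": [0, 0, 0], "twist": 0.14}, {"offset": [0, 0, 0], "twist": 0.14}, {"offset": [0, 0, 0], "twist": 0.14}, {"offset": [0, 0, 0], "twist": 0.14}, {"offset": [0, 0, 0], "twist": 0.14}, {"offset": [0, 0, 0], "twist": 0.14}, {"offset": [0, 0, 0], "twist": 0}, {"offset": [0, 0, 0], "twist": 0}])

```text
t: 2.45
eef_pos: [0.4474, 0.087, 0.2123]
tcp_rot: [-180.0, 0.0, 90.3]
contact_force: [-0.5, 0.2, -0.2]
gripper_width: 0.0854
gripper_force: 0.0
```

Run:
```python
from cell import *
import cv2,pickle,numpy as np
from h import *
o=get_obs();c=capture("wrist");pickle.dump(c,open("c1.pkl","wb"));cv2.imwrite("pics/wrist1.png",c["pixels"][:,:,::-1])
print(o["t"],o["q"].round(1),o["eef_pos"].round(4),o["tcp_rot"].round(2))
```

```text
2.45 [ 1.000e-01 -3.000e+00  1.043e+02 -0.000e+00  7.870e+01 -2.000e-01] [0.4474 0.087  0.2123] [-179.97    0.     90.28]
```

View pics/wrist1.png

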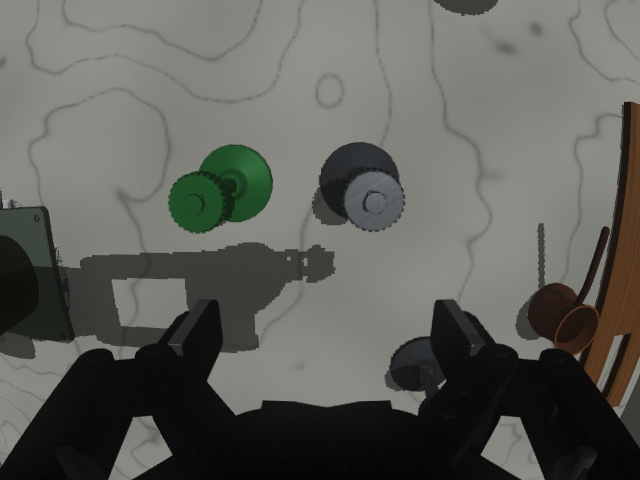

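The wrist image shows B at (375,200), green at (195,202), and A partly hidden at (415,365). I'll move until A is just ahead of the fingers and measure its axis.

>>> play_rows(series=[{"offset": [-22, 11, 0], "twist": 0}, {"offset": [-40, 20, 0], "twist": 0}, {"offset": [-40, 20, 0], "twist": 0}, {"offset": [-40, 20, 0], "twist": 0}, {"offset": [-40, 20, 0], "twist": 0}, {"offset": [-30, 16, 0], "twist": 0}, {"offset": [-20, 11, 0], "twist": 0}, {"offset": [0, 0, 0], "twist": 0}, {"offset": [0, 0, 0], "twist": 0}])

```text
t: 3.4
eef_pos: [0.5658, -0.1446, 0.2119]
tcp_rot: [-179.9, -0.1, 90.1]
contact_force: [0.1, -0.4, -0.2]
gripper_width: 0.0854
gripper_force: 0.0
```

Run:
```python
from cell import *
from h import *
o=get_obs();c=capture("wrist");pickle.dump(c,open("c2.pkl","wb"));cv2.imwrite("pics/wrist2.png",c["pixels"][:,:,::-1])
print(o["t"],o["q"].round(1),o["eef_pos"].round(4),o["tcp_rot"].round(2))
```

```text
3.4 [-22.8  13.   87.    0.   80.1 -23. ] [ 0.5658 -0.1446  0.2119] [-1.7993e+02 -6.0000e-02  9.0130e+01]
```

View pics/wrist2.png

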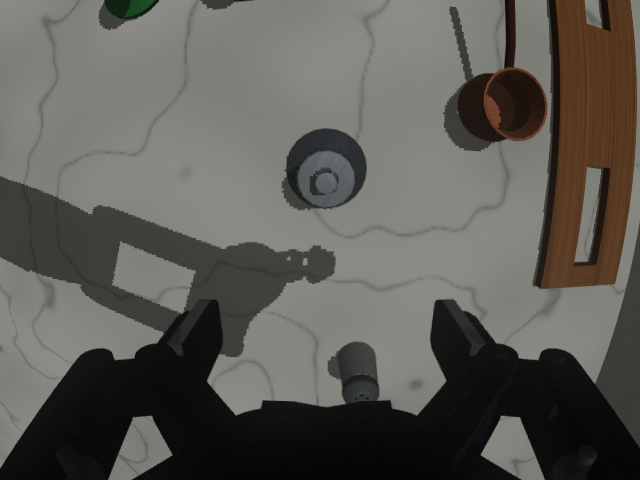

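A's collar face is centred at about (325.5,179), its rod end at (326,183), and the shaker is at (360,375), well away from A.

Run:
```python
from h import *
d=pickle.load(open("c0.pkl","rb"));S,T=d["scene"],d["top"];w1=pickle.load(open("c1.pkl","rb"));w2=pickle.load(open("c2.pkl","rb"))
for k,a,b,w,uv in (("Atop",(313,237.3),(329,235.4),w2,(325.5,179)),("Btop",(428.3,297),(187.4,279),w1,(375,200)),("Arod",(312.5,227.3),(329.6,231.4),w2,(326,183))):
    r=[ray(S,a),ray(T,b),ray(w,uv,True)]
    x,e=tri(r);print(k,x.round(4),np.round(e,4),"w+s",tri([r[0],r[2]])[0].round(4),"w+t",tri(r[1:])[0].round(4))
print("sh",plane(w2,(360,385),.08,True))
```

```text
Atop [ 0.5653 -0.1043  0.0996] [0.0005 0.0004 0.0002] w+s [ 0.5652 -0.1041  0.0996] w+t [ 0.5655 -0.1044  0.0994]
Btop [0.4809 0.1142 0.1177] [0.0005 0.0009 0.0012] w+s [0.4815 0.1152 0.1201] w+t [0.4816 0.1144 0.1142]
Arod [ 0.5652 -0.1042  0.1267] [0.0004 0.0005 0.0007] w+s [ 0.5655 -0.1036  0.1278] w+t [ 0.5659 -0.1046  0.1229]
sh [ 0.59951756 -0.30338857  0.08      ]
```

>>> play_rows(series=[{"offset": [20, 0, 0], "twist": 0}, {"offset": [20, 0, 0], "twist": 0}, {"offset": [0, 0, 20], "twist": 0}, {"offset": [0, 0, 30], "twist": 0}, {"offset": [0, 0, 30], "twist": 0}, {"offset": [0, 0, 29], "twist": 0}, {"offset": [0, 0, 20], "twist": 0}, {"offset": [0, 0, 0], "twist": 0}, {"offset": [0, 0, 0], "twist": 0}])

```text
t: 4.35
eef_pos: [0.5658, -0.1037, 0.0839]
tcp_rot: [-180.0, -0.0, 90.2]
contact_force: [-0.1, 0.8, -0.0]
gripper_width: 0.0856
gripper_force: 0.0
```

>>> play_rows(series=[{"offset": [0, 0, 0], "twist": 0}, {"offset": [0, 0, 0], "twist": 0}, {"offset": [0, 0, 0], "twist": 0}, {"offset": [0, 0, 0], "twist": 0}, {"offset": [0, 0, 0], "twist": 0}, {"offset": [0, 0, 0], "twist": 0}, {"offset": [0, 0, 0], "twist": 0}, {"offset": [0, 0, 0], "twist": 0}], grip=-1, newtons=60)

```text
t: 5.15
eef_pos: [0.5654, -0.1049, 0.0848]
tcp_rot: [-179.9, 0.0, 90.1]
contact_force: [-4.3, 0.1, 8.5]
gripper_width: 0.0129
gripper_force: 58.7
```

An opening of 13 mm doesn't match a 44 mm collar, so I'll look.

Run:
```python
from cell import *
from h import *
c=capture("wrist");s=capture("scene");t=capture("top");pickle.dump((c,s,t),open("c3.pkl","wb"))
a=cv2.resize(c["pixels"],(533,400));b=cv2.resize(s["pixels"][180:300,260:340],(267,400),interpolation=cv2.INTER_CUBIC)
cv2.imwrite("pics/g1.png",np.hstack([a,b])[:,:,::-1]);o=get_obs();print(o["gripper_width"],o["gripper_force"],o["contact_force"],o["torque"],o["eef_pos"])
```

```text
0.013107908152265358 58.684036684844614 [-4.54451452 -0.89976129  7.92626635] [0.04543766 0.78288912 0.02394347] [ 0.56540414 -0.10496211  0.08472065]
```

View pics/g1.png

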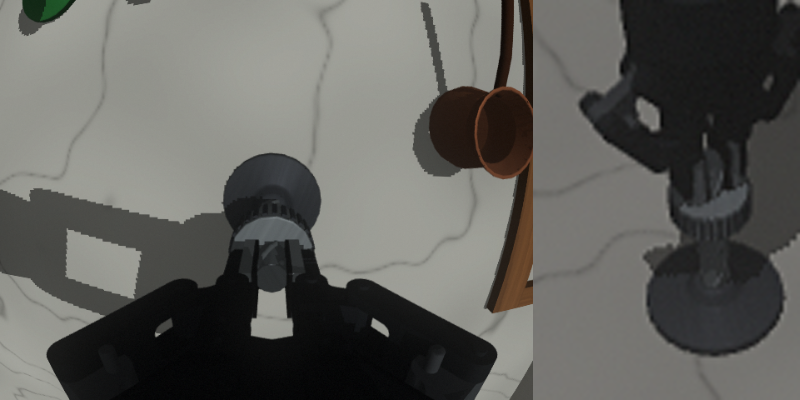

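The fingers seem to be closed on the rod above the collar: at (250..300,265) in the left half they stand on its top face. I'll check the actual fingertip depth by projecting tool points into the wrist view.

Run:
```python
from h import *
from scipy.spatial.transform import Rotation as Q
def proj(c,X,fish=True):
    R,t=RT(c);K=np.array(c["intrinsics"]);p=R@np.array(X)+t
    if not fish: return (K@p/p[2])[:2].round(0)
    a=np.arctan2(np.hypot(*p[:2]),p[2]);return (K[:2,2]+K[0,0]*a*p[:2]/np.hypot(*p[:2])).round(0)
w2=pickle.load(open("c2.pkl","rb"));w3,s3,t3=pickle.load(open("c3.pkl","rb"))
R=Q.from_euler("xyz",[180,0,90.1],degrees=True).as_matrix()
for z in (-45,-30,-15,-2,11):
    print(z,"open tips",proj(w2,np.array([.5658,-.1446,.2119])+R@[0.011,.0425,z/1000]),proj(w2,np.array([.5658,-.1446,.2119])+R@[0.011,-.0425,z/1000]),
     "closed",[proj(w3,np.array([.5654,-.105,.0847])+R@[0.011,y,z/1000])/1.2 for y in(.007,-.007)])
for z in (.06,.08,.1,.127): print(z,"axis in scene3",proj(s3,[.5652,-.1042,z],False),"w3",(proj(w3,[.5652,-.1042,z])/1.2).round())
```

```text
-45 open tips [444. 312.] [207. 312.] closed [array([287.5, 262.5]), array([254.16666667, 262.5       ])]
-30 open tips [433. 295.] [218. 295.] closed [array([285.83333333, 247.5       ]), array([255.83333333, 247.5       ])]
-15 open tips [424. 281.] [227. 281.] closed [array([285., 235.]), array([257.5, 235. ])]
-2 open tips [417. 271.] [234. 271.] closed [array([284.16666667, 225.83333333]), array([258.33333333, 225.83333333])]
11 open tips [411. 262.] [240. 262.] closed [array([283.33333333, 218.33333333]), array([259.16666667, 218.33333333])]
0.06 axis in scene3 [313. 251.] w3 [271. 227.]
0.08 axis in scene3 [313. 244.] w3 [271. 238.]
0.1 axis in scene3 [313. 237.] w3 [271. 253.]
0.127 axis in scene3 [312. 227.] w3 [271. 280.]
```

The fingertips are actually about 26 mm farther back than the text's tool frame says. Both the projection and the contact on the collar top show it, and the collar has not moved. I'll open, go lower by that amount and regrip.

>>> play_rows(series=[{"offset": [0, 0, 0], "twist": 0}, {"offset": [0, 0, 0], "twist": 0}, {"offset": [0, 0, 0], "twist": 0}, {"offset": [0, 0, 0], "twist": 0}, {"offset": [0, 0, 0], "twist": 0}, {"offset": [0, 0, 0], "twist": 0}], grip=1)

```text
t: 5.9
eef_pos: [0.566, -0.1047, 0.0833]
tcp_rot: [-180.0, -0.0, 90.1]
contact_force: [0.4, -0.1, -0.3]
gripper_width: 0.0854
gripper_force: 0.0
```

>>> play_rows(series=[{"offset": [0, 0, 10], "twist": 0}, {"offset": [0, 0, 10], "twist": 0}, {"offset": [0, 0, 5], "twist": 0}, {"offset": [0, 0, 0], "twist": 0}, {"offset": [0, 0, 0], "twist": 0}])

```text
t: 6.4
eef_pos: [0.5658, -0.1046, 0.058]
tcp_rot: [-180.0, -0.0, 90.1]
contact_force: [0.4, -1.0, -0.1]
gripper_width: 0.0857
gripper_force: 0.0
```

>>> play_rows(series=[{"offset": [0, 0, 0], "twist": 0}, {"offset": [0, 0, 0], "twist": 0}, {"offset": [0, 0, 0], "twist": 0}, {"offset": [0, 0, 0], "twist": 0}, {"offset": [0, 0, 0], "twist": 0}, {"offset": [0, 0, 0], "twist": 0}], grip=-1, newtons=60)

```text
t: 7.0
eef_pos: [0.5654, -0.1048, 0.0592]
tcp_rot: [-179.9, 0.0, 90.1]
contact_force: [-4.0, -0.1, 6.2]
gripper_width: 0.0415
gripper_force: 60.1
```

Width is now 41.5 mm, so it is on the collar. I turn counter-clockwise (negative twist) and rise 2.2 mm per 0.14 rad.

>>> play_rows(series=[{"offset": [0, 0, -1.1], "twist": -0.07}, {"offset": [0, 0, -1.1], "twist": -0.07}, {"offset": [0, 0, -2.2], "twist": -0.14}, {"offset": [0, 0, -2.2], "twist": -0.14}, {"offset": [0, 0, 0], "twist": 0}])

```text
t: 7.5
eef_pos: [0.5655, -0.1048, 0.0659]
tcp_rot: [-179.9, -0.0, 114.3]
contact_force: [-5.3, -0.0, 6.7]
gripper_width: 0.0411
gripper_force: 60.2
```

>>> play_rows(series=[{"offset": [0, 0, -2.2], "twist": -0.14}, {"offset": [0, 0, -2.2], "twist": -0.14}, {"offset": [0, 0, -2.2], "twist": -0.14}, {"offset": [0, 0, -2.2], "twist": -0.14}, {"offset": [0, 0, -2.2], "twist": -0.14}, {"offset": [0, 0, 0], "twist": 0}, {"offset": [0, 0, 0], "twist": 0}, {"offset": [0, 0, 0], "twist": 0}])

```text
t: 8.3
eef_pos: [0.5655, -0.1048, 0.077]
tcp_rot: [-180.0, -0.0, 154.2]
contact_force: [-4.7, 0.5, 6.8]
gripper_width: 0.0412
gripper_force: 60.3
```

Turned 64° and rose 17.8 mm with no force build-up. Now I release, lift clear to the side and measure both collars.

>>> play_rows(series=[{"offset": [0, 0, 0], "twist": 0}, {"offset": [0, 0, 0], "twist": 0}, {"offset": [0, 0, 0], "twist": 0}, {"offset": [0, 0, 0], "twist": 0}, {"offset": [0, 0, 0], "twist": 0}, {"offset": [0, 0, -15], "twist": 0}, {"offset": [0, 0, -30], "twist": 0}, {"offset": [0, 0, -40], "twist": 0}, {"offset": [0, 0, -40], "twist": 0}, {"offset": [0, 0, 0], "twist": 0}], grip=1)

```text
t: 9.3
eef_pos: [0.571, -0.1063, 0.2102]
tcp_rot: [179.9, 0.9, 154.3]
contact_force: [0.7, -0.5, 0.6]
gripper_width: 0.0854
gripper_force: 0.0
```

>>> play_rows(series=[{"offset": [25, 0, 0], "twist": 0}, {"offset": [40, 0, 0], "twist": 0}, {"offset": [40, 0, 0], "twist": 0}, {"offset": [40, 0, 0], "twist": 0}, {"offset": [25, 0, 0], "twist": 0}, {"offset": [0, 0, 0], "twist": 0}, {"offset": [0, 0, 0], "twist": 0}])

```text
t: 10.0
eef_pos: [0.4133, -0.031, 0.2018]
tcp_rot: [180.0, 0.1, 154.3]
contact_force: [0.2, 0.1, -0.0]
gripper_width: 0.0852
gripper_force: 0.0
```

Run:
```python
from cell import *
from h import *
s=capture("scene");t=capture("top");pickle.dump((s,t),open("c4.pkl","wb"));s=s["pixels"];t=t["pixels"]
def crop(im,u,v,r,n): return cv2.resize(im[v-r:v+r,u-r:u+r],(n,n),interpolation=cv2.INTER_CUBIC)
o=np.vstack([np.hstack([crop(s,314,245,50,400),crop(s,424,310,50,400)])[:320],np.hstack([crop(t,329,240,40,400),crop(t,195,283,40,400)])[:270]])
cv2.imwrite("pics/g2.png",o[:,:,::-1]);o=get_obs();print(o["t"],o["eef_pos"].round(3),o["q"].round(0))
```

```text
10.1 [ 0.414 -0.031  0.202] [-16.  -8. 110.  -0.  78. -81.]
```

View pics/g2.png

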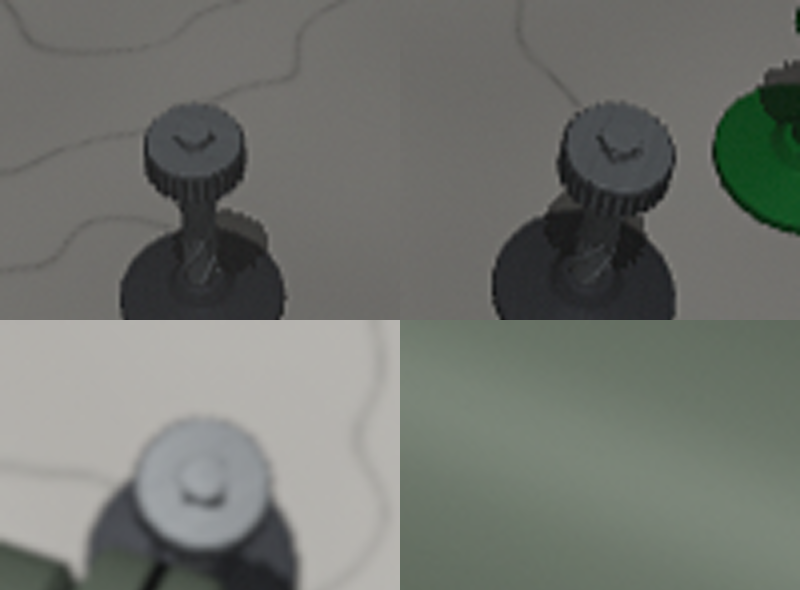

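Both collars now show near-equal rod stubs: A's face centre is at about (195,143) in its crop and B's at (617,148). I'll compare heights numerically from the far-rim edge in the scene view.

Run:
```python
from h import *
from scipy.optimize import brentq
S0=pickle.load(open("c0.pkl","rb"))["scene"];S4=pickle.load(open("c4.pkl","rb"))[0]
def edge(c,xy,lo,hi):
    R,t=RT(c);K=np.array(c["intrinsics"]);o=-R.T@t;h=np.array(xy)-o[:2];h/=np.linalg.norm(h)
    def pr(z): 
        p=K@(R@np.r_[np.array(xy)+.0225*h,z]+t);return p[:2]/p[2]
    g=cv2.GaussianBlur(cv2.cvtColor(c["pixels"],cv2.COLOR_RGB2LAB).astype(np.float32),(3,3),0)
    zs=np.arange(lo,hi,.0005);P=np.array([pr(z) for z in zs],np.float32)
    v=np.array([[cv2.getRectSubPix(g[:,:,k].copy(),(3,1),(float(a),float(b))).mean() for k in range(3)] for a,b in P])
    d=np.linalg.norm(v[4:]-v[:-4],axis=1);i=np.argsort(-d)[:3];return [(round(float(zs[j+2]),4),round(float(d[j]),1)) for j in i]
for n,c in (("before",S0),("after",S4)):
    print(n,"A",edge(c,(.5652,-.1042),.09,.14),"B",edge(c,(.481,.1142),.09,.14))
```

```text
before A [(0.109, 9.6), (0.1085, 9.6), (0.1095, 9.0)] B [(0.1195, 9.7), (0.12, 9.7), (0.119, 9.6)]
after A [(0.1195, 10.2), (0.12, 10.2), (0.119, 9.6)] B [(0.1195, 10.3), (0.12, 10.3), (0.119, 10.1)]
```

Both far rims measure 119.5 mm, so the collars are level, and B has not moved. The hand is clear.

```bash
python3 -c "
from cell import *
print(sign_off())"
```

```text
the job is handed in; nothing more can be done
None
```

I raised the lower collar about 18 mm, so by the scene camera it is now level with the other one (within about 1 mm); I then let go, moved the arm clear and handed the job in. The higher collar did not move, and the arm stayed well clear of the shaker and cezve.

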